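# Find the released lid of the dispensing unit and push it open

### The arm

A 7-joint arm with a two-finger parallel gripper is mounted at the origin on a cart in front of the work surface, level with it; the furniture and walls round the work are solid. World frame = base frame: x ahead of the robot, y to its left, z up, the work surface at z = 0. Lengths are in m, angles in rad, forces in N, time in s.
With the tool pointing down it reaches from about 0.4 to 0.875 m from the base axis. Payload 19.3 kg.
Tool frame: the origin (TCP) lies midway between the tips of the shut fingers; the grasp point (between the pads) lies 19 mm behind it (tcp_to_grasp is the z of the grasp point in the tool frame, in m); z points along the fingers, y is the line along which they close (so a half turn about z gives the same grasp; the last joint's range is limited). The gripper opens to 85 mm and grips with 20 to 120 N. Pads are 22 mm wide; open, the fingers measure 114 mm over their backs; the gripper's body (76 mm by 85 mm) begins 54 mm behind the grasp point. The pads swing forward as they close: fully open they stand 13 mm farther back than shut.
Start: joints at [-1.227, 0.521, -0.036, 1.599, 0.021, 1.021, -0.113], TCP at [0.251, 0.572, 0.204] pointing down, gripper open.
Joint ranges: [-2.91, 2.91], [-0.3, 2.13], [-1.5, 1.42], [0.17, 2.43], [-1.26, 4.41], [0.16, 1.93], [-2.52, 2.52]. Speed limits (rad/s): [1.89, 1.89, 2.39, 2.39, 3.01, 3.01, 3.01].

### API

Orientations are given as [roll, pitch, yaw] about the fixed x, y, z axes, in that order (R = Rz(yaw) Ry(pitch) Rx(roll)).
In Python, from workcell import * gives the robot as it stands.
- The arm moves only by the tool send_rows, never from a script. Its argument "increments" is a list of rows, each a list of 3 entries, a list of its own where there are three numbers: the shift along the tool's x, y, z in mm, then the turn, a rotation vector about the tool's x, y, z in degrees, then the gripper's target within -1 to 1 (fully open at 1, half-way at 0, shut at -1). In form: [[[x, y, z], [wx, wy, wz], grip], ...]. A call has 1 to 10 rows; each row is the pose to reach, as a shift and turn from the pose commanded when the call began, along the tool's axes at that moment; what a row does not reach only later rows make up. A row lasts 1/10 s, in which the tool goes at most 50 mm and 8.59 degrees, less where a joint would pass 70% of its speed; a pose out of reach is approached as far as the arm can. A call with a gripper value outside its range is refused whole. The fingers move at their own pace and stop on an object; "newtons" is the grip in N (left out, the last holds). Time passes only in rows, so rows that repeat a pose let the fingers close. It gives the time, the measured TCP pose, the force, the opening and the grip force at its end, in the units of the state.
- observe(): the state, without advancing time (a new reading comes with each control period).
- grab_frame(name): name is "scene" or "top"; returns the picture (400x640x3 uint8, blue, green, red); there is no depth.
- camera_params(name): a dict with "fovy" (degrees; the focal length in pixels is half the picture's height over the tangent of half this angle, whatever the lens; pixels are square), "cx", "cy" (the principal point, pixels), "distortion" ([k1, k2, p1, p2, k3] as OpenCV has them; the pictures are not rectified), "extrinsics" (4x4, takes a point from world to camera coordinates). Camera axes: x right, y down, z forward; pixel columns grow to the right and rows downward; lengths in m; the calibration is good to about 2 mm. A picture is of the moment at which its call begins. camera_params takes no time and is no camera call.
- job_done(): hands the job in; it is judged then, once.
The state is a dict: "clock": time; "qpos": joint angles; "qd": joint speeds; "joint_efforts": joint torques, N m; "position": TCP position; "tool_rot": TCP orientation; "force": force on the tool from outside, world axes, zero at the start; "moment": the same for the moment, N m; "grip_width": finger opening in m; "finger_force": force on a finger pad.
Only numpy, scipy, OpenCV 4.12 (cv2) and the standard library are available. Lean on these libraries where they do the work, as an engineer would, in place of code of your own. Each camera call takes 0.05 s, during which the arm holds its last target. There are 200 camera calls.

### The job

One of the four pockets of the grey dispensing unit has been released, but its lamp is out and the lids all look alike. With the fingertips, gently press the blue thumb pads at the back of the lids until you find the one that rocks, then push that lid's raised front edge over backward until it stands fully open by itself. Do not force the locked lids, do not pinch the lid, and leave everything else standing where it is.

Things in the scene. Friction and masses are not known exactly. Their poses are not given: they have to be found in the camera images.
- dispenser: grey dispensing unit, 168 deep (x) x 334 wide (y) x 85 high (mm), fixed. Origin: centre of its underside; x points from its front (robot side) to its back, y to its left. Four equal white rocker lids lie flush in its top, lid_1 (left, +y) to lid_4 (right), 80 mm apart, 6 mm walls between. Hidden lock plungers block three of them; which one is released differs from run to run
- lid_1 (a joint): angle of the leftmost (+y) lid, rad: 0 shut and flush; grows as its tail is pressed down and its front edge swings up and backward; 1.57 upright, stop at 1.75. If locked it only gives springily (2 mm at the pad at 10 N, never over 5 mm) and comes back; if released it rocks right down at 1.5 to 3 N. Stiff hinge: it stays where it is left
- lid_2 (a joint): angle of the second from left lid, rad: 0 shut and flush; grows as its tail is pressed down and its front edge swings up and backward; 1.57 upright, stop at 1.75. If locked it only gives springily (2 mm at the pad at 10 N, never over 5 mm) and comes back; if released it rocks right down at 1.5 to 3 N. Stiff hinge: it stays where it is left
- lid_3 (a joint): angle of the third from left lid, rad: 0 shut and flush; grows as its tail is pressed down and its front edge swings up and backward; 1.57 upright, stop at 1.75. If locked it only gives springily (2 mm at the pad at 10 N, never over 5 mm) and comes back; if released it rocks right down at 1.5 to 3 N. Stiff hinge: it stays where it is left
- lid_4 (a joint): angle of the rightmost (-y) lid, rad: 0 shut and flush; grows as its tail is pressed down and its front edge swings up and backward; 1.57 upright, stop at 1.75. If locked it only gives springily (2 mm at the pad at 10 N, never over 5 mm) and comes back; if released it rocks right down at 1.5 to 3 N. Stiff hinge: it stays where it is left
- pad_1 (a point): centre of the ribbed blue thumb pad (28 mm in x, 46 mm in y) on top of lid 1's tail, 28 mm behind its pin; moves with the lid. Below the tail is an open well, 74 mm wide, reaching 48 mm back from the pin; the tail can be pressed at least 25 mm down here
- hinge_1 (a point): middle of the cross pin of lid 1, 82 mm above the worktop, parallel to the unit's y; fixed. The lid is a plate 4 mm thick centred on the pin's height, 72 mm wide: 74 mm of it lie in front of the pin (robot side), a 46 mm tail behind
- front_edge_1 (a point): middle of the front edge of lid 1, 74 mm from the pin; moves with the lid (x from front edge to tail, z out of its top face)
- pad_2 (a point): centre of the ribbed blue thumb pad (28 mm in x, 46 mm in y) on top of lid 2's tail, 28 mm behind its pin; moves with the lid. Below the tail is an open well, 74 mm wide, reaching 48 mm back from the pin; the tail can be pressed at least 25 mm down here
- hinge_2 (a point): middle of the cross pin of lid 2, 82 mm above the worktop, parallel to the unit's y; fixed. The lid is a plate 4 mm thick centred on the pin's height, 72 mm wide: 74 mm of it lie in front of the pin (robot side), a 46 mm tail behind
- front_edge_2 (a point): middle of the front edge of lid 2, 74 mm from the pin; moves with the lid (x from front edge to tail, z out of its top face)
- pad_3 (a point): centre of the ribbed blue thumb pad (28 mm in x, 46 mm in y) on top of lid 3's tail, 28 mm behind its pin; moves with the lid. Below the tail is an open well, 74 mm wide, reaching 48 mm back from the pin; the tail can be pressed at least 25 mm down here
- hinge_3 (a point): middle of the cross pin of lid 3, 82 mm above the worktop, parallel to the unit's y; fixed. The lid is a plate 4 mm thick centred on the pin's height, 72 mm wide: 74 mm of it lie in front of the pin (robot side), a 46 mm tail behind
- front_edge_3 (a point): middle of the front edge of lid 3, 74 mm from the pin; moves with the lid (x from front edge to tail, z out of its top face)
- pad_4 (a point): centre of the ribbed blue thumb pad (28 mm in x, 46 mm in y) on top of lid 4's tail, 28 mm behind its pin; moves with the lid. Below the tail is an open well, 74 mm wide, reaching 48 mm back from the pin; the tail can be pressed at least 25 mm down here
- hinge_4 (a point): middle of the cross pin of lid 4, 82 mm above the worktop, parallel to the unit's y; fixed. The lid is a plate 4 mm thick centred on the pin's height, 72 mm wide: 74 mm of it lie in front of the pin (robot side), a 46 mm tail behind
- front_edge_4 (a point): middle of the front edge of lid 4, 74 mm from the pin; moves with the lid (x from front edge to tail, z out of its top face)
- lancet_pack: green and white upright carton, 31x47x72 mm, stands close beside the unit's left end; loose, leave alone. Origin: centre of its underside
- blue_gel_bottle: small round blue bottle with white cap, 43 mm across, 60 mm high, stands close beside the unit's right end; loose, leave alone. Origin: centre of its underside
- brown_bottle: brown bottle with white cap, 49 mm across, 122 mm high, stands behind the unit; loose, leave alone
- white_bottle: white bottle, 45 mm across, 126 mm high, stands behind the unit; loose, leave alone
- kitchen_timer: white and grey timer, 66x66x48 mm, stands at the left; loose, leave alone

How it is judged:
On the way, in this order (a step that is already met when the one before it is completed fails the run):
1. the released lid has rocked under a fingertip (one lid tipped up between 0.2 and 1.2 rad while touched) (((value of joint lid_1 between 0.2 and 1.2 rad and contact force between the fingers and lid_1 above 0.2 N) or (value of joint lid_2 between 0.2 and 1.2 rad and contact force between the fingers and lid_2 above 0.2 N) or (value of joint lid_3 between 0.2 and 1.2 rad and contact force between the fingers and lid_3 above 0.2 N) or (value of joint lid_4 between 0.2 and 1.2 rad and contact force between the fingers and lid_4 above 0.2 N))).
2. that lid has been pushed over and stands open (past 1.5 rad) (value of joint any of lid_1, lid_2, lid_3, lid_4 above 1.5 rad), for 0.1 s.
At the end, for the whole second after the job is handed in: The released lid stands open by itself, more than 1.5 rad (86 degrees) from shut and still, and the other three lids are shut (within 0.12 rad) (((value of joint lid_1 above 1.5 rad and velocity of joint lid_1 between -0.1 and 0.1 rad/s and value of joint each of lid_2, lid_3, lid_4 below 0.12 rad) or (value of joint lid_2 above 1.5 rad and velocity of joint lid_2 between -0.1 and 0.1 rad/s and value of joint each of lid_1, lid_3, lid_4 below 0.12 rad) or (value of joint lid_3 above 1.5 rad and velocity of joint lid_3 between -0.1 and 0.1 rad/s and value of joint each of lid_1, lid_2, lid_4 below 0.12 rad) or (value of joint lid_4 above 1.5 rad and velocity of joint lid_4 between -0.1 and 0.1 rad/s and value of joint each of lid_1, lid_2, lid_3 below 0.12 rad))); the robot touches nothing.
It fails at once if a lid was forced (pressed with more than 40 N) (contact force between any of the arm, the fingers and lid_1 above 40 N or contact force between any of the arm, the fingers and lid_2 above 40 N or contact force between any of the arm, the fingers and lid_3 above 40 N or contact force between any of the arm, the fingers and lid_4 above 40 N).
It fails at once if a lid was pinched between the jaws ((x of the grasp point in the frame of front_edge_1 between 0.004 and 0.035 m and y of the grasp point in the frame of front_edge_1 between -0.034 and 0.034 m and z of the grasp point in the frame of front_edge_1 between -0.003 and 0.003 m and contact force between the fingers and lid_1 above 0.5 N) or (x of the grasp point in the frame of front_edge_2 between 0.004 and 0.035 m and y of the grasp point in the frame of front_edge_2 between -0.034 and 0.034 m and z of the grasp point in the frame of front_edge_2 between -0.003 and 0.003 m and contact force between the fingers and lid_2 above 0.5 N) or (x of the grasp point in the frame of front_edge_3 between 0.004 and 0.035 m and y of the grasp point in the frame of front_edge_3 between -0.034 and 0.034 m and z of the grasp point in the frame of front_edge_3 between -0.003 and 0.003 m and contact force between the fingers and lid_3 above 0.5 N) or (x of the grasp point in the frame of front_edge_4 between 0.004 and 0.035 m and y of the grasp point in the frame of front_edge_4 between -0.034 and 0.034 m and z of the grasp point in the frame of front_edge_4 between -0.003 and 0.003 m and contact force between the fingers and lid_4 above 0.5 N)).
It fails at once if something else was moved by more than 20 mm, or lifted (distance of any of lancet_pack, blue_gel_bottle, brown_bottle, white_bottle, kitchen_timer from where it was at the start of the episode above 0.02 m).
It also fails if it takes over 54 s, if anything falls off the work surface, if the arm or the gripper's body presses on something with over 40 N, if the wrist force passes 120 N, or if a joint passes its speed limit or range.

## Working session

There is one attempt and no reset: what is moved stays moved. The work goes in short steps, Python scripts to look and compute and a tool call to move; the robot and the scene stay as the last step left them, time stands still between calls to the robot, and variables do not carry over. Pictures are saved under pics/ and viewed, at most 10 in all, crops included, and the job is handed in when it is done.

Besides the shell and the picture viewer there is one more tool, called as name([rows], argument=value, ...), one row to a line, values as JSON. send_rows: Moves the arm, as the interface text tells. Its arguments: {"type":"object","properties":{"increments":{"type":"array"},"newtons":{"type":"number"}},"required":["increments"]}

```bash
mkdir -p pics; python3 - <<'E'
from workcell import *
import cv2
s=observe();print(s)
for n in("scene","top"):
    cv2.imwrite(f"pics/{n}0.png",grab_frame(n)); print(camera_params(n))
E
```

```text
{'clock': 0.0, 'qpos': array([-1.22721113,  0.52203519, -0.03635416,  1.59999239,  0.02118367,
        1.02106323, -0.11276912]), 'qd': array([-5.53638510e-04,  8.08726156e-04, -1.05481643e-03,  7.14850800e-04,
        1.11189605e-03, -9.75783335e-05,  1.69593165e-03]), 'joint_efforts': array([-3.26864167e-03, -9.27082872e+01,  1.97808892e+00, -3.69955945e+01,
        1.76936213e-02,  7.75602472e-03, -1.83177058e-06]), 'position': array([0.25117187, 0.57192335, 0.20381783]), 'tool_rot': array([-3.14047967e+00,  5.06009954e-05,  2.72784276e+00]), 'force': array([-0.30936072,  0.4754681 ,  0.31830371]), 'moment': array([0.0071864 , 0.00604334, 0.02111685]), 'finger_force': 0.0, 'grip_width': 0.08526617173210807}
{'fovy': 49.84911274469652, 'cx': 323.5636524135577, 'cy': 203.77483862295242, 'distortion': array([-0.11455675,  0.        ,  0.        ,  0.        ,  0.        ]), 'extrinsics': array([[ 0.89219972, -0.45130766,  0.01735091, -0.50102152],
       [-0.30863531, -0.63729493, -0.70611572,  0.26659803],
       [ 0.32973308,  0.62464115, -0.70788384,  0.83640601],
       [ 0.        ,  0.        ,  0.        ,  1.        ]])}
{'fovy': 50.14210377932251, 'cx': 314.6875837349079, 'cy': 196.12682854977524, 'distortion': array([-0.06416834,  0.        ,  0.        ,  0.        ,  0.        ]), 'extrinsics': array([[-0.00467537, -0.99986815, -0.01555054,  0.05484018],
       [-0.99680422,  0.00590004, -0.07966511,  0.57885289],
       [ 0.07974635,  0.01512838, -0.99670038,  1.09329247],
       [ 0.        ,  0.        ,  0.        ,  1.        ]])}
```

View pics/scene0.png

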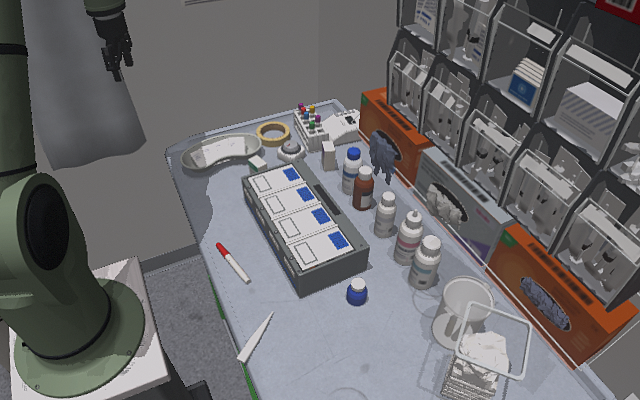

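View pics/top0.png

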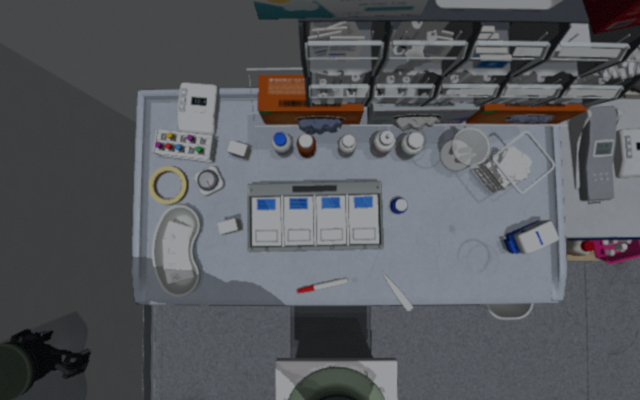

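The scene view shows the unit with its four blue pads, and the lids run from (280,178) to (320,250). In the top view the pads sit at about (265,204), (298,203), (330,202) and (363,201). The carton is at (229,226) and the blue bottle at (399,205).

```bash
cat > h.py <<'E'
from workcell import *
import cv2, numpy as np
def cam(n):
    p=camera_params(n); f=200/np.tan(np.radians(p["fovy"])/2)
    return np.array([[f,0,p["cx"]],[0,f,p["cy"]],[0,0,1]]),p["distortion"],p["extrinsics"]
def onplane(n,uv,z):
    K,d,E=cam(n); q=cv2.undistortPoints(np.float64(uv).reshape(-1,1,2),K,d).reshape(-1,2)
    r=np.c_[q,np.ones(len(q))]@E[:3,:3]; c=-E[:3,:3].T@E[:3,3]
    return c+r*((z-c[2])/r[:,2])[:,None]
def pads(n,im,roi):
    x0,y0,x1,y1=roi; h=cv2.cvtColor(im,cv2.COLOR_BGR2HSV)
    m=cv2.inRange(h,(100,120,60),(130,255,255)); k=np.zeros_like(m); k[y0:y1,x0:x1]=m[y0:y1,x0:x1]
    _,_,st,c=cv2.connectedComponentsWithStats(k)
    i=[j for j in range(1,len(c)) if st[j,4]>60]; return c[i],st[i,4]
E
python3 - <<'E'
from h import *
np.set_printoptions(precision=4,suppress=True)
for n,roi in(("top",(250,190,382,215)),("scene",(270,160,352,252))):
    c,a=pads(n,cv2.imread(f"pics/{n}0.png"),roi); print(n,a,c.tolist()); p=onplane(n,c,.085); p=p[np.argsort(-p[:,1])]; print(p)
    d=p[-1]-p[0]; print(np.linalg.norm(d), "yaw",np.degrees(np.arctan2(d[0],-d[1])))
K,d,E=cam("top")
im=cv2.imread("pics/top0.png"); g=cv2.cvtColor(im,cv2.COLOR_BGR2HSV)
m=cv2.inRange(g,(0,0,170),(180,60,255)); k=np.zeros_like(m);k[196:250,250:382]=m[196:250,250:382]
_,_,st,c=cv2.connectedComponentsWithStats(k)
for s in st[1:]:
    if s[4]>150: print(s, onplane("top",[[s[0],s[1]],[s[0]+s[2],s[1]+s[3]]],.084).tolist())
E
```

```text
top [172 162 164 173] [[362.8953488372093, 201.46511627906978], [266.1666666666667, 203.72222222222223], [297.7987804878049, 203.33536585365854], [330.15606936416185, 202.54335260115607]]
[[ 0.5561  0.1708  0.085 ]
 [ 0.5566  0.0926  0.085 ]
 [ 0.5581  0.0128  0.085 ]
 [ 0.5603 -0.0679  0.085 ]]
0.23873476770386315 yaw 1.0137347770697027
scene [121 142 163 193] [[290.8429752066116, 173.8099173553719], [304.9366197183099, 193.53521126760563], [320.67484662576686, 215.60122699386503], [337.8860103626943, 239.77720207253887]]
[[ 0.5557  0.1717  0.085 ]
 [ 0.5572  0.0923  0.085 ]
 [ 0.5586  0.0119  0.085 ]
 [ 0.5599 -0.0677  0.085 ]]
0.239441223369094 yaw 1.0062633217157573
```

```bash
cat >> h.py <<'E'
from scipy.spatial.transform import Rotation as Rot
H0=np.array([.5578+.0,.052,.0]); U=Rot.from_euler("z",1.0,degrees=True)   # middle of pad row
def to(xu,yu,z):
    "tool increments to unit point (xu from pad row, yu left of middle), tool down, x towards robot"
    s=observe(); R=Rot.from_euler("xyz",s["tool_rot"])
    t=H0+U.apply([xu,yu,0]); t[2]=z
    d=R.inv().apply(t-s["position"])*1e3
    w=(R.inv()*Rot.from_euler("xyz",[180,0,181],degrees=True)).as_rotvec(degrees=True)
    print("t",round(s["clock"],2),"pos",s["position"].round(4),"F",s["force"].round(2),"inc",d.round(1),w.round(2))
E
python3 -c "
from h import *
to(0,.12,.13)"
```

```text
t 0.1 pos [0.2512 0.5719 0.2039] F [ 0.45 -0.05  0.42] inc [-439.6 -243.7   74.2] [-6.000e-02 -1.000e-02 -2.471e+01]
```

send_rows([
  [[-44,-24,0],[0,0,-5],-1],
  [[-88,-49,0],[0,0,-10],-1],
  [[-132,-73,0],[0,0,-15],-1],
  [[-176,-98,0],[0,0,-20],-1],
  [[-220,-122,10],[0,0,-24.7],-1],
  [[-264,-146,20],[0,0,-24.7],-1],
  [[-308,-171,30],[0,0,-24.7],-1],
  [[-352,-195,40],[0,0,-24.7],-1],
  [[-396,-220,45],[0,0,-24.7],-1],
  [[-440,-244,50],[0,0,-24.7],-1],
])

```text
clock: 1.1
position: [0.5522, 0.1759, 0.1546]
tool_rot: [-3.141, -0.001, -3.124]
force: [1.0, 0.8, 0.1]
grip_width: 0.0002
finger_force: 0.0
```

```bash
python3 -c "
from h import *
to(0,.12,.10)"
```

```text
t 1.1 pos [0.5522 0.1759 0.1546] F [0.97 0.79 0.13] inc [-3.5 -4.  54.6] [-0.01 -0.03 -0.  ]
```

send_rows([
  [[0,0,20],[0,0,0],-1],
  [[0,0,40],[0,0,0],-1],
  [[0,0,58],[0,0,0],-1],
  [[0,0,64],[0,0,0],-1],
  [[0,0,65],[0,0,0],-1],
  [[0,0,66],[0,0,0],-1],
  [[0,0,67],[0,0,0],-1],
  [[0,0,68],[0,0,0],-1],
  [[0,0,69],[0,0,0],-1],
  [[0,0,69],[0,0,0],-1],
])

```text
clock: 2.1
position: [0.5515, 0.1779, 0.0862]
tool_rot: [3.142, 0.0, -3.124]
force: [-0.2, -0.2, -0.8]
grip_width: -0.0001
finger_force: 0.0
```

```bash
python3 -c "
from h import *
to(0,.12,.10)"
```

```text
t 2.1 pos [0.5515 0.1779 0.0862] F [-0.25 -0.24 -0.8 ] inc [ -4.1  -5.9 -13.8] [ 0.    0.01 -0.01]
```

send_rows([
  [[-4,-6,-2],[0,0,0],-1],
  [[-4,-6,0],[0,0,0],-1],
  [[-4,-6,1],[0,0,0],-1],
  [[-4,-6,2],[0,0,0],-1],
  [[-4,-6,3],[0,0,0],-1],
  [[-4,-6,3],[0,0,0],-1],
])

```text
clock: 2.7
position: [0.5555, 0.172, 0.083]
tool_rot: [-3.142, -0.0, -3.124]
force: [-0.6, -0.1, -0.2]
grip_width: -0.0002
finger_force: 0.0
```

send_rows([
  [[0,0,1],[0,0,0],-1],
  [[0,0,2],[0,0,0],-1],
  [[0,0,2],[0,0,0],-1],
])

```text
clock: 3.0
position: [0.5555, 0.1719, 0.081]
tool_rot: [-3.141, -0.0, -3.124]
force: [-0.1, 0.2, 0.7]
grip_width: 0.0001
finger_force: 0.0
```

```bash
python3 -c "
from h import *
im=grab_frame('scene')[130:270,220:380]
cv2.imwrite('pics/s1.png',cv2.resize(im,None,fx=4,fy=4,interpolation=cv2.INTER_CUBIC)); to(0,0,.1)"
```

```text
t 3.05 pos [0.5555 0.1719 0.0811] F [-1.16 -0.7  -0.06] inc [  -0.2 -119.9  -18.9] [-0.   -0.01 -0.01]
```

View pics/s1.png

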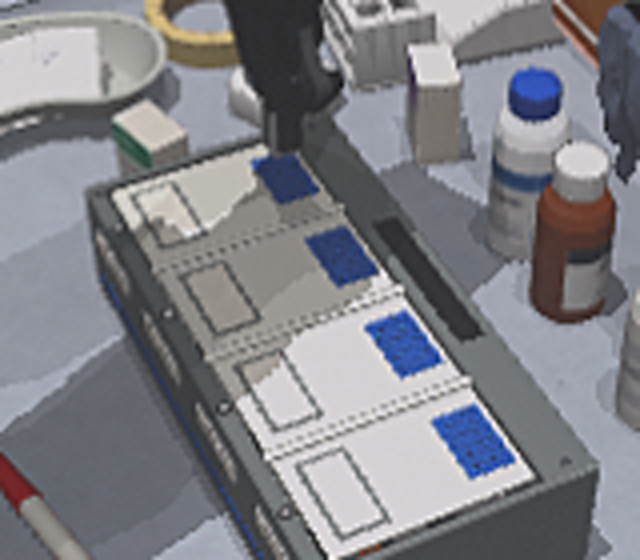

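The fingertip ends at crop (287,150), which is image (292,167). That is at or above the back edge of pad 1, and the lids are all still flat. I'll compare this with the projected TCP.

```bash
python3 -c "
from h import *
s=observe();p=s['position']
R=Rot.from_euler('xyz',s['tool_rot'])
for n in('scene','top'):
    K,d,E=cam(n)
    for o in([0,0,0],[-.011,0,0],[.011,0,0],[0,0,-.02]):
        q=cv2.projectPoints((p+R.apply(o)).reshape(1,3),E[:3,:3],E[:3,3],K,d)[0].ravel(); print(n,o,q,(q-[220,130])*4)
im=grab_frame('top')[150:270,230:390]
cv2.imwrite('pics/t1.png',cv2.resize(im,None,fx=4,fy=4,interpolation=cv2.INTER_CUBIC))"
```

```text
scene [0, 0, 0] [290.79077662 174.97253584] [283.16310648 179.89014334]
scene [-0.011, 0, 0] [294.79784528 173.66234804] [299.19138112 174.64939217]
scene [0.011, 0, 0] [286.75721554 176.29226868] [267.02886215 185.16907472]
scene [0, 0, -0.02] [290.50176617 168.8425421 ] [282.00706466 155.3701684 ]
top [0, 0, 0] [265.93837231 204.04598847] [183.75348924 296.18395386]
top [-0.011, 0, 0] [265.88094308 199.6232446 ] [183.52377231 278.49297839]
top [0.011, 0, 0] [265.99656771 208.47578722] [183.98627083 313.90314887]
top [0, 0, -0.02] [264.87697968 203.54175962] [179.50791872 294.16703846]
```

View pics/t1.png

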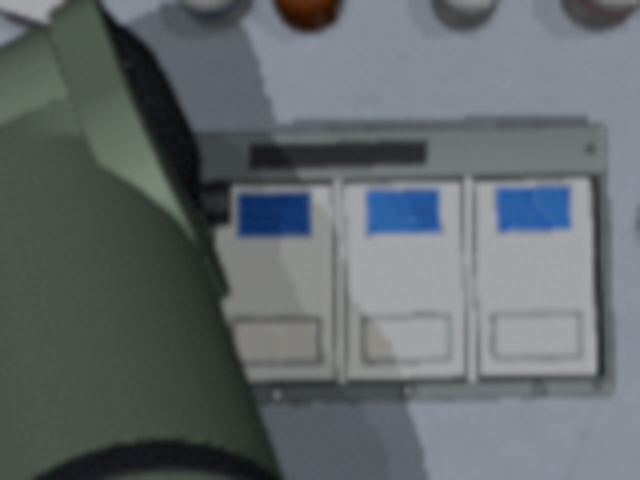

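The top view is blocked by the forearm, so it doesn't help. In the scene view the tip sits above pad 1 with the whole pad visible, and the force is near zero. I'll keep going down in small steps while watching the force.

send_rows([
  [[0,0,1],[0,0,0],-1],
  [[0,0,2],[0,0,0],-1],
  [[0,0,2],[0,0,0],-1],
])

```text
clock: 3.4
position: [0.5555, 0.1719, 0.079]
tool_rot: [-3.141, -0.0, -3.124]
force: [0.3, 0.8, 0.4]
grip_width: -0.0003
finger_force: 0.0
```

send_rows([
  [[0,0,1],[0,0,0],-1],
  [[0,0,2],[0,0,0],-1],
  [[0,0,2],[0,0,0],-1],
])

```text
clock: 3.7
position: [0.5555, 0.1718, 0.077]
tool_rot: [-3.141, -0.0, -3.124]
force: [0.5, -0.5, -0.4]
grip_width: 0.0001
finger_force: 0.0
```

```bash
python3 -c "
from h import *
im=grab_frame('scene')[140:220,250:350]
cv2.imwrite('pics/s2.png',cv2.resize(im,None,fx=6,fy=6,interpolation=cv2.INTER_CUBIC)); to(0,0,.1)"
```

```text
t 3.75 pos [0.5556 0.1719 0.0771] F [-0.09  0.64  0.37] inc [-1.000e-01 -1.199e+02 -2.290e+01] [-0.   -0.   -0.01]
```

View pics/s2.png

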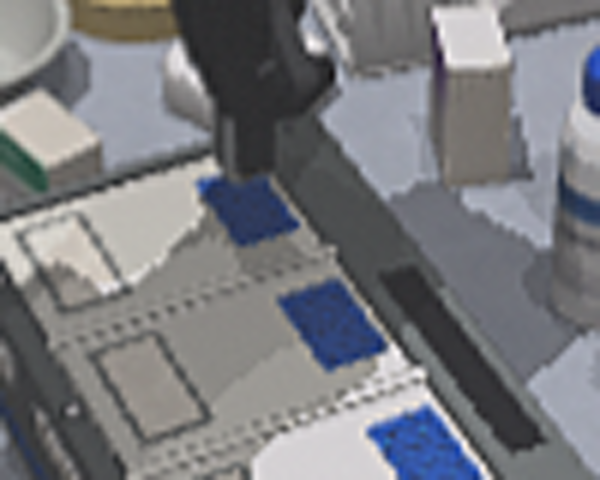

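The tip is now at crop (248,178), image (291,170), just starting to cover the pad's upper edge. It still looks about 20 mm above the pad, so I continue down.

send_rows([
  [[0,0,2],[0,0,0],-1],
  [[0,0,4],[0,0,0],-1],
  [[0,0,6],[0,0,0],-1],
  [[0,0,6],[0,0,0],-1],
])

```text
clock: 4.15
position: [0.5554, 0.1718, 0.0708]
tool_rot: [-3.141, -0.0, -3.124]
force: [0.3, -0.4, -0.9]
grip_width: 0.0001
finger_force: 0.0
```

send_rows([
  [[0,0,1],[0,0,0],-1],
  [[0,0,2],[0,0,0],-1],
  [[0,0,2],[0,0,0],-1],
])

```text
clock: 4.45
position: [0.5555, 0.1719, 0.069]
tool_rot: [-3.142, -0.0, -3.124]
force: [0.0, 0.4, -0.6]
grip_width: -0.0
finger_force: 0.0
```

send_rows([
  [[0,0,1],[0,0,0],-1],
  [[0,0,2],[0,0,0],-1],
  [[0,0,2],[0,0,0],-1],
])

```text
clock: 4.75
position: [0.5556, 0.1719, 0.067]
tool_rot: [-3.142, -0.0, -3.124]
force: [0.0, -0.0, -0.0]
grip_width: 0.0001
finger_force: 0.0
```

```bash
python3 -c "
from h import *
im=grab_frame('scene')[140:220,250:350]
cv2.imwrite('pics/s3.png',cv2.resize(im,None,fx=6,fy=6,interpolation=cv2.INTER_CUBIC)); to(0,0,.1)"
```

```text
t 4.8 pos [0.5556 0.1719 0.0671] F [0.38 1.07 1.18] inc [-1.000e-01 -1.199e+02 -3.290e+01] [-0.   -0.   -0.01]
```

View pics/s3.png

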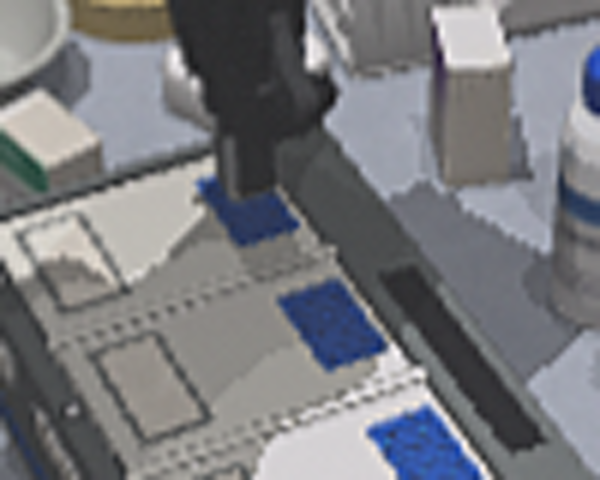

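The tip is now at crop (250,198), coming down onto the middle of pad 1, and contact should be close.

send_rows([
  [[0,0,1],[0,0,0],-1],
  [[0,0,2],[0,0,0],-1],
  [[0,0,2],[0,0,0],-1],
])

```text
clock: 5.1
position: [0.5555, 0.1719, 0.065]
tool_rot: [-3.142, -0.0, -3.124]
force: [-0.3, -0.1, -0.1]
grip_width: -0.0001
finger_force: 0.0
```

send_rows([
  [[0,0,1],[0,0,0],-1],
  [[0,0,2],[0,0,0],-1],
  [[0,0,2],[0,0,0],-1],
])

```text
clock: 5.4
position: [0.5555, 0.1719, 0.063]
tool_rot: [-3.141, -0.0, -3.124]
force: [0.5, -0.2, 0.3]
grip_width: -0.0
finger_force: 0.0
```

send_rows([
  [[0,0,1],[0,0,0],-1],
  [[0,0,1.5],[0,0,0],-1],
  [[0,0,1.5],[0,0,0],-1],
])

```text
clock: 5.7
position: [0.5556, 0.1719, 0.0616]
tool_rot: [-3.142, -0.0, -3.124]
force: [0.5, -0.2, -0.2]
grip_width: -0.0003
finger_force: 0.0
```

send_rows([
  [[0,0,1],[0,0,0],-1],
  [[0,0,2],[0,0,0],-1],
  [[0,0,2],[0,0,0],-1],
])

```text
clock: 6.0
position: [0.5555, 0.1719, 0.0595]
tool_rot: [-3.141, -0.0, -3.124]
force: [-0.6, -0.9, 0.2]
grip_width: 0.0001
finger_force: 0.0
```

send_rows([
  [[0,0,1],[0,0,0],-1],
  [[0,0,2],[0,0,0],-1],
  [[0,0,2],[0,0,0],-1],
])

```text
clock: 6.3
position: [0.5555, 0.1718, 0.0575]
tool_rot: [-3.141, -0.0, -3.124]
force: [0.4, -0.7, 1.0]
grip_width: -0.0001
finger_force: 0.0
```

```bash
python3 -c "
from h import *
im=grab_frame('scene')[140:220,250:350]
cv2.imwrite('pics/s4.png',cv2.resize(im,None,fx=6,fy=6,interpolation=cv2.INTER_CUBIC)); to(0,0,.1)"
```

```text
t 6.35 pos [0.5556 0.1719 0.0576] F [-0.21  0.25 -0.09] inc [-1.000e-01 -1.199e+02 -4.240e+01] [-0.   -0.01 -0.01]
```

View pics/s4.png

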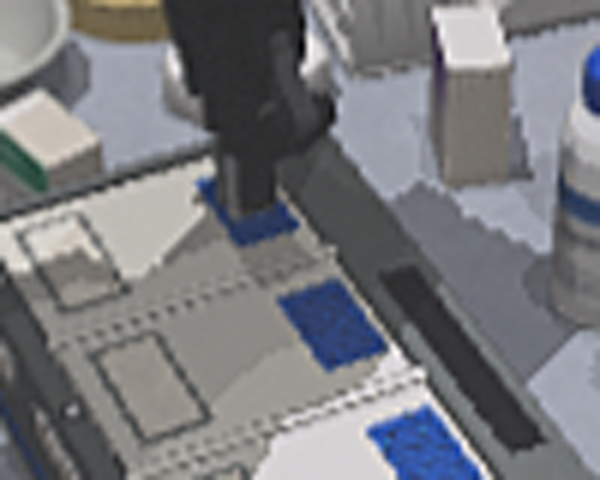

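The tip's lower edge is now at crop (250,218). Allowing for the finger's width, contact should come within a few mm.

send_rows([
  [[0,0,1],[0,0,0],-1],
  [[0,0,2],[0,0,0],-1],
  [[0,0,2],[0,0,0],-1],
])

```text
clock: 6.65
position: [0.5557, 0.1719, 0.0556]
tool_rot: [3.142, 0.0, -3.124]
force: [1.0, -0.8, 1.3]
grip_width: 0.0001
finger_force: 0.6
```

send_rows([
  [[0,0,1],[0,0,0],-1],
  [[0,0,2],[0,0,0],-1],
  [[0,0,2],[0,0,0],-1],
])

```text
clock: 6.95
position: [0.5556, 0.1719, 0.0535]
tool_rot: [3.142, 0.0, -3.124]
force: [0.5, 0.2, 1.2]
grip_width: 0.0002
finger_force: 0.7
```

send_rows([
  [[0,0,1],[0,0,0],-1],
  [[0,0,1.5],[0,0,0],-1],
  [[0,0,1.5],[0,0,0],-1],
])

```text
clock: 7.25
position: [0.5555, 0.1719, 0.0521]
tool_rot: [-3.142, -0.0, -3.124]
force: [-0.2, 0.6, 2.0]
grip_width: 0.0002
finger_force: 0.7
```

Contact came at a reported z of about 0.056. Since then the pad has gone down about 4 mm at only 1–2 N, where a locked lid would show about 20 N. So lid 1 is the released one, and I press further.

send_rows([
  [[0,0,1.5],[0,0,0],-1],
  [[0,0,3],[0,0,0],-1],
  [[0,0,4],[0,0,0],-1],
  [[0,0,4],[0,0,0],-1],
])

```text
clock: 7.65
position: [0.5555, 0.1719, 0.0479]
tool_rot: [-3.142, -0.0, -3.124]
force: [-0.6, -0.1, 1.2]
grip_width: 0.0001
finger_force: 0.2
```

send_rows([
  [[0,0,2],[0,0,0],-1],
  [[0,0,4],[0,0,0],-1],
  [[0,0,6],[0,0,0],-1],
  [[0,0,6],[0,0,0],-1],
])

```text
clock: 8.05
position: [0.5555, 0.1718, 0.0418]
tool_rot: [-3.141, -0.0, -3.124]
force: [-0.4, 0.2, 0.6]
grip_width: -0.0001
finger_force: 0.1
```

```bash
python3 -c "
from h import *
im=grab_frame('scene')[120:220,240:350]
cv2.imwrite('pics/s5.png',cv2.resize(im,None,fx=6,fy=6,interpolation=cv2.INTER_CUBIC)); to(0,0,.1)"
```

```text
t 8.1 pos [0.5555 0.1719 0.0419] F [-0.28 -0.72 -0.08] inc [  -0.2 -119.9  -58.1] [-0.01 -0.01 -0.01]
```

View pics/s5.png

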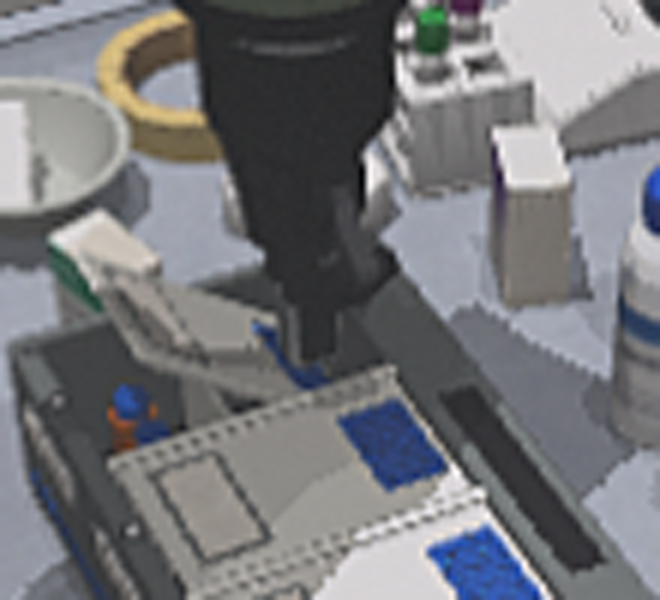

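Lid 1 has rocked up, with its front edge at crop (80,235) and the finger on its tail at (318,355). The other lids are flat. I press a little more, then lift away.

send_rows([
  [[0,0,2],[0,0,0],-1],
  [[0,0,4],[0,0,0],-1],
  [[0,0,5],[0,0,0],-1],
  [[0,0,5],[0,0,0],-1],
])

```text
clock: 8.5
position: [0.5556, 0.1719, 0.037]
tool_rot: [-3.142, -0.0, -3.124]
force: [1.1, -0.3, 0.5]
grip_width: 0.0001
finger_force: 0.2
```

send_rows([
  [[0,0,-15],[0,0,0],-1],
  [[0,0,-40],[0,0,0],-1],
  [[0,0,-75],[0,0,0],-1],
  [[0,0,-110],[0,0,0],-1],
  [[0,0,-125],[0,0,0],-1],
  [[0,0,-125],[0,0,0],-1],
])

```text
clock: 9.1
position: [0.5567, 0.1723, 0.1655]
tool_rot: [3.14, 0.004, -3.125]
force: [-0.3, -0.7, -1.1]
grip_width: 0.0001
finger_force: 0.0
```

```bash
python3 -c "
from h import *
to(-.135,.12,.155)"
```

```text
t 9.1 pos [0.5567 0.1723 0.1655] F [-0.29 -0.75 -1.07] inc [136.   -0.3  10. ] [ 0.09  0.23 -0.02]
```

send_rows([
  [[25,0,0],[0,0,0],-1],
  [[60,0,0],[0,0,0],-1],
  [[95,0,0],[0,0,0],-1],
  [[125,0,0],[0,0,0],-1],
  [[135,0,0],[0,0,0],-1],
  [[135,0,0],[0,0,0],-1],
])

```text
clock: 9.7
position: [0.4197, 0.1695, 0.1624]
tool_rot: [-3.141, -0.0, -3.123]
force: [0.3, -0.6, 0.3]
grip_width: -0.0001
finger_force: 0.0
```

```bash
python3 -c "
from h import *
im=grab_frame('scene')[90:240,190:360]
cv2.imwrite('pics/s6.png',cv2.resize(im,None,fx=4,fy=4,interpolation=cv2.INTER_CUBIC)); to(-.135,.12,.071)"
```

```text
t 9.75 pos [0.4209 0.1697 0.1624] F [ 0.53 -0.52  0.23] inc [ 0.2 -0.  91.4] [0.   0.02 0.01]
```

View pics/s6.png

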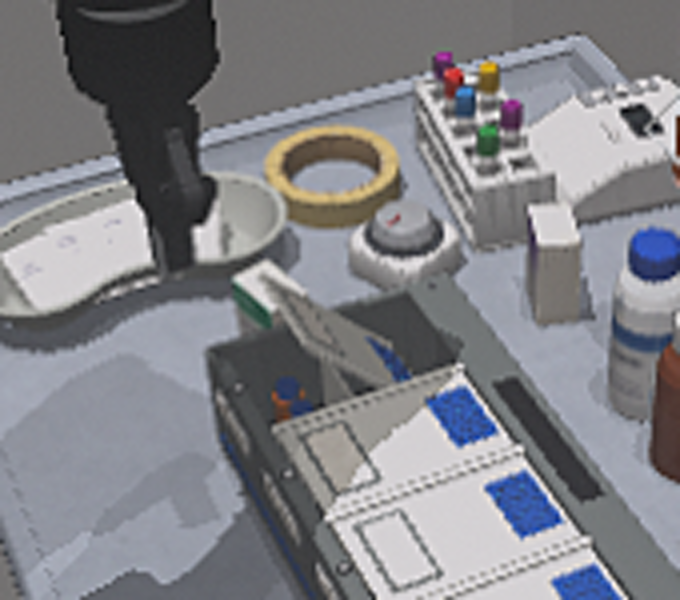

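Lid 1 stays up at roughly 0.7 rad, with its front edge at crop (268,275). The shut fingers are in front of it, tip at (175,270). I lower them and push backward.

send_rows([
  [[0,0,30],[0,0,0],-1],
  [[0,0,60],[0,0,0],-1],
  [[0,0,82],[0,0,0],-1],
  [[0,0,88],[0,0,0],-1],
  [[0,0,88],[0,0,0],-1],
])

```text
clock: 10.25
position: [0.4209, 0.1694, 0.0736]
tool_rot: [-3.141, -0.001, -3.125]
force: [0.1, 0.1, 0.6]
grip_width: -0.0001
finger_force: 0.0
```

send_rows([
  [[-10,0,0],[0,0,0],-1],
  [[-20,0,0],[0,0,0],-1],
  [[-28,0,0],[0,0,0],-1],
  [[-36,0,0],[0,0,0],-1],
  [[-42,0,0],[0,0,0],-1],
  [[-46,0,-2],[0,0,0],-1],
  [[-50,0,-4],[0,0,0],-1],
  [[-50,0,-4],[0,0,0],-1],
])

```text
clock: 11.05
position: [0.471, 0.1705, 0.0784]
tool_rot: [3.141, 0.0, -3.124]
force: [-0.5, 0.2, -0.7]
grip_width: 0.0001
finger_force: 0.0
```

```bash
python3 -c "
from h import *
to(-.038,.12,.098)"
```

```text
t 11.05 pos [0.471  0.1705 0.0784] F [-0.5   0.17 -0.72] inc [-46.7   0.  -19.5] [ 0.01  0.02 -0.02]
```

send_rows([
  [[-5,0,-1],[0,0,0],-1],
  [[-10,0,-3],[0,0,0],-1],
  [[-15,0,-6],[0,0,0],-1],
  [[-20,0,-9],[0,0,0],-1],
  [[-25,0,-12],[0,0,0],-1],
  [[-30,0,-15],[0,0,0],-1],
  [[-34,0,-18],[0,0,0],-1],
  [[-38,0,-19],[0,0,0],-1],
  [[-41,0,-19],[0,0,0],-1],
  [[-41,0,-19],[0,0,0],-1],
])

```text
clock: 12.05
position: [0.512, 0.1711, 0.0971]
tool_rot: [3.142, 0.0, -3.124]
force: [0.5, -0.2, 0.3]
grip_width: 0.0001
finger_force: 0.0
```

```bash
python3 -c "
from h import *
im=grab_frame('scene')[90:240,190:360]
cv2.imwrite('pics/s7.png',cv2.resize(im,None,fx=4,fy=4,interpolation=cv2.INTER_CUBIC)); to(-.038,.12,.098)"
```

```text
t 12.1 pos [0.5117 0.1711 0.097 ] F [ 0.36  0.67 -0.1 ] inc [-6.   0.1 -1. ] [-0.   -0.   -0.01]
```

View pics/s7.png

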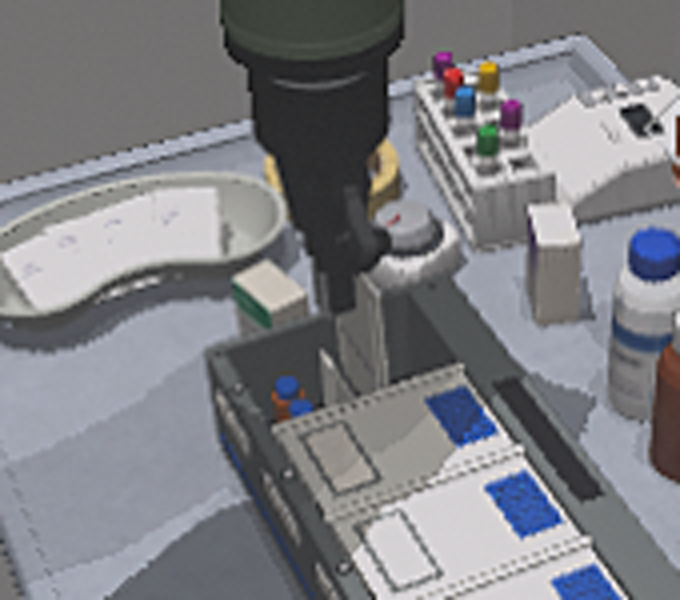

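Lid 1 is now almost upright at crop (360,330), with the finger still in front of it and the neighbouring lids flat. The last few mm follow.

send_rows([
  [[-2,0,0],[0,0,0],-1],
  [[-4,0,0],[0,0,0],-1],
  [[-5.5,0,0],[0,0,0],-1],
  [[-7,0,0],[0,0,0],-1],
  [[-7,0,0],[0,0,0],-1],
])

```text
clock: 12.6
position: [0.5188, 0.1713, 0.0971]
tool_rot: [-3.142, 0.0, -3.124]
force: [0.3, -0.7, 0.1]
grip_width: -0.0001
finger_force: 0.0
```

```bash
python3 -c "
from h import *
to(-.037,.12,.097)
for i in range(8): grab_frame('scene'); s=observe(); print(s['force'].round(1),s['moment'].round(2),s['finger_force'])
"
```

```text
t 12.6 pos [0.5188 0.1713 0.0971] F [ 0.34 -0.68  0.06] inc [0.1 0.1 0.1] [-0.    0.   -0.01]
[-0.6 -0.   0.3] [0.03 0.   0.02] 0.0
[ 0.4  0.7 -0.4] [-0.03  0.02 -0.01] 0.0
[-1.1  0.1 -0.1] [ 0.01  0.03 -0.03] 0.0
[-0.8 -0.2  0.5] [-0.05  0.06 -0.03] 0.0
[0.2 0.4 0.2] [ 0.04 -0.01  0.03] 0.0
[0.2 0.9 0. ] [ 0.03  0.01 -0.02] 0.0
[ 0.1 -0.3 -1. ] [-0.01  0.01  0.01] 0.0
[-0.3 -0.   0.5] [-0.02  0.03 -0.04] 0.0
```

send_rows([
  [[10,0,0],[0,0,0],-1],
  [[25,0,0],[0,0,0],-1],
  [[50,0,0],[0,0,0],-1],
  [[75,0,-20],[0,0,0],-1],
  [[100,0,-50],[0,0,0],-1],
  [[100,10,-80],[0,0,0],-1],
  [[100,40,-110],[0,0,0],-1],
  [[100,80,-120],[0,0,0],-1],
  [[100,120,-120],[0,0,0],-1],
  [[100,140,-120],[0,0,0],-1],
])

```text
clock: 14.0
position: [0.4149, 0.3126, 0.2175]
tool_rot: [3.14, 0.0, -3.122]
force: [-0.3, -0.5, -0.0]
grip_width: -0.0003
finger_force: 0.0
```

```bash
python3 - <<'E'
from h import *
im=grab_frame('scene'); cv2.imwrite('pics/s8.png',im)
t=grab_frame('top'); cv2.imwrite('pics/t8.png',t); print(observe()["position"].round(3),observe()["clock"])
# expected corners of lid 1 for several angles
for n in('scene','top'):
    K,d,E=cam(n)
    for th in(1.4,1.5,1.57,1.65,1.75):
        P=[]
        for y in(.156,.12,.084):
            o=H0+U.apply([-.028-.074*np.cos(th),y,0]); o[2]=.082+.074*np.sin(th); P.append(o)
        print(n,th,cv2.projectPoints(np.array(P),E[:3,:3],E[:3,3],K,d)[0].reshape(-1,2).round(1).tolist())
g=cv2.cvtColor(t,cv2.COLOR_BGR2GRAY)
for c in(256,262,268): print(c,g[180:245,c].tolist())
g=cv2.cvtColor(im,cv2.COLOR_BGR2GRAY)
for r in range(152,184,3): print(r,g[r,262:296].tolist())
E
```

```text
[0.415 0.312 0.217] 14.1
scene 1.4 [[268.1, 147.9], [274.0, 156.3], [280.1, 165.2]]
scene 1.5 [[270.9, 146.8], [276.8, 155.2], [283.1, 163.9]]
scene 1.57 [[272.8, 146.1], [278.8, 154.5], [285.1, 163.2]]
scene 1.65 [[275.1, 145.5], [281.2, 153.8], [287.5, 162.6]]
scene 1.75 [[277.9, 145.0], [284.0, 153.3], [290.4, 162.0]]
top 1.4 [[246.4, 219.9], [262.0, 219.6], [277.6, 219.3]]
top 1.5 [[246.3, 216.7], [261.9, 216.4], [277.5, 216.1]]
top 1.57 [[246.3, 214.5], [261.9, 214.2], [277.5, 213.8]]
top 1.65 [[246.3, 211.9], [261.8, 211.6], [277.4, 211.2]]
top 1.75 [[246.3, 208.8], [261.9, 208.4], [277.4, 208.1]]
256 [137, 125, 103, 93, 99, 110, 112, 112, 112, 113, 113, 113, 114, 115, 115, 105, 80, 48, 32, 29, 33, 39, 35, 29, 29, 26, 27, 28, 29, 30, 67, 117, 129, 96, 85, 89, 93, 90, 70, 49, 67, 107, 111, 63, 21, 21, 25, 22, 22, 27, 36, 54, 58, 57, 57, 55, 45, 31, 23, 22, 24, 26, 23, 24, 23]
262 [124, 106, 96, 96, 100, 108, 112, 111, 113, 113, 114, 114, 115, 115, 113, 103, 69, 41, 37, 42, 44, 46, 42, 33, 30, 25, 24, 23, 24, 33, 78, 123, 131, 98, 85, 87, 90, 88, 68, 48, 80, 116, 111, 63, 27, 29,
[... 1467 characters left out ...]
0, 121, 121, 121, 121, 122, 111, 122, 123, 72, 65, 69, 67, 68, 68, 70, 66]
173 [66, 65, 68, 67, 66, 69, 67, 68, 68, 68, 67, 59, 115, 105, 115, 132, 120, 119, 120, 121, 123, 122, 121, 109, 125, 126, 70, 64, 70, 67, 68, 70, 68, 68]
176 [67, 67, 67, 67, 67, 67, 67, 66, 63, 65, 63, 71, 114, 115, 119, 106, 112, 133, 121, 121, 120, 121, 120, 106, 128, 123, 69, 66, 69, 68, 69, 69, 69, 68]
179 [67, 68, 67, 67, 69, 68, 66, 59, 114, 204, 137, 71, 110, 116, 119, 118, 120, 105, 113, 133, 122, 121, 116, 111, 134, 105, 68, 68, 70, 67, 65, 68, 70, 69]
182 [68, 68, 67, 67, 67, 69, 67, 64, 83, 105, 112, 197, 161, 118, 116, 117, 118, 118, 120, 108, 113, 126, 119, 102, 130, 101, 67, 68, 69, 67, 63, 65, 61, 59]
```

Both views put the lid's top edge at about 1.65 rad: scene row 161 at column 286.5, and top row 211.3. The arm is clear, so I hand in.

```bash
python3 -c "
from workcell import *
print(job_done())"
```

```text
the job is handed in; nothing more can be done
None
```

Lid 1 (leftmost) was the released one: it rocked at 1–2 N and now stands open by itself at about 1.65 rad (measured from both cameras); the other lids and objects were not touched, and I handed the job in at about 14 s, though the hand-in returned no verdict.

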